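# Cover the sown plug trays and close them up in the bed corner

### The job

Get the three sown plug trays ready for germination: put the loose cover on the tray that has none, so that it sits seated and level on the rim, and slide the three trays into one straight, tight row along the far edge profile of the bed, starting in its corner, long sides flush against the far profile, the first tray touching the end profile and the trays touching end to end in any order. The trays are full, so push them along the bed and do not lift or tip them; all three covers must be seated at the end, and the bottle, the beaker and the net pots must be left where they stand.

Things in the scene. Friction and masses are not known exactly. Their poses are not given: they have to be found in the camera images.
- bed_corner (a point): Inner corner of the bed's fixed aluminium edging, at bed level. x points away from the robot, across the far profile; y points along the far profile into the end profile. Bars 40 mm high, 30 mm thick: the far profile's inner face is x = 0, from y = 0 to -1100 mm; the end profile's inner face is y = 0, from x = 0 to -350 mm. Trays in the row have their y axis along this y (either way round).
- standpipe_top (a point): Centre of the top of a fixed grey overflow standpipe on the bed, 55 mm high, 58 mm across its collar, near the far profile and past the row's far end from the corner. A tray cannot pass between it and the profile.
- tray_a: Cream 12-cell plug tray with sown plugs; starts with a loose cover (cover_a) seated on it; 100 mm along its x, 150 mm along its y, 45 mm high, walls 5 mm thick, 0.3 to 0.6 kg. Same when turned half round about z. Origin: centre of the underside. Mouth 90 (x) by 140 (y) mm, plugs 14 mm below the rim.
- tray_b: Cream 12-cell plug tray with sown plugs; starts with a loose cover (cover_b) seated on it; 100 mm along its x, 150 mm along its y, 45 mm high, walls 5 mm thick, 0.3 to 0.6 kg. Same when turned half round about z. Origin: centre of the underside. Mouth 90 (x) by 140 (y) mm, plugs 14 mm below the rim.
- tray_c: Cream 12-cell plug tray with sown plugs; the one that starts without its cover; 100 mm along its x, 150 mm along its y, 45 mm high, walls 5 mm thick, 0.3 to 0.6 kg. Same when turned half round about z. Origin: centre of the underside. Mouth 90 (x) by 140 (y) mm, plugs 14 mm below the rim.
- cover_a_handle (a point): Centre of the bar handle of cover_a, which starts seated on tray_a. Cover: grey plate 96 (x) by 146 (y) mm, lip 84 by 134 mm reaching 8 mm below it; handle 14 (x) by 60 (y) mm, its top 13 mm above this point, the plate's top 13 mm below. The point is 27 mm above the lip's foot, and 64 mm above the tray's underside when seated on the rim, lip inside the mouth (3 mm play each side). 0.12 kg.
- cover_b_handle (a point): Centre of the bar handle of cover_b, which starts seated on tray_b. Cover: grey plate 96 (x) by 146 (y) mm, lip 84 by 134 mm reaching 8 mm below it; handle 14 (x) by 60 (y) mm, its top 13 mm above this point, the plate's top 13 mm below. The point is 27 mm above the lip's foot, and 64 mm above the tray's underside when seated on the rim, lip inside the mouth (3 mm play each side). 0.12 kg.
- cover_c_handle (a point): Centre of the bar handle of cover_c, the loose one, which starts lying right way up on the bed among the trays. Cover: grey plate 96 (x) by 146 (y) mm, lip 84 by 134 mm reaching 8 mm below it; handle 14 (x) by 60 (y) mm, its top 13 mm above this point, the plate's top 13 mm below. The point is 27 mm above the lip's foot, and 64 mm above the tray's underside when seated on the rim, lip inside the mouth (3 mm play each side). 0.12 kg.
- nutrient_bottle: Bystander: white bottle, 68 mm across, 170 mm high, standing to the left beyond the end profile. Origin: centre of its base.
- beaker: Bystander: small white plastic beaker, 64 mm across the rim, 62 mm high, standing between the trays and the robot. Origin: centre of its base.
- net_pots: Bystander: black nested net pots, 62 mm across the rim, 50 mm high, standing between the trays and the robot, near the end profile. Origin: centre of the base.

How it is judged:
By the outcome, as a careful person would: the job done as asked, in the order asked, and still so for the second after the job is handed in, with the robot touching nothing.
It also fails if it takes over 72 s, if anything falls off the work surface, if the arm or the gripper's body presses on something with over 40 N, if the wrist force passes 120 N, or if a joint passes its speed limit or range.

### The arm

A 7-joint arm with a two-finger parallel gripper is mounted at the origin on the work surface. World frame = base frame: x ahead of the robot, y to its left, z up, the work surface at z = 0. Lengths are in m, angles in rad, forces in N, time in s.
With the tool pointing down it reaches from about 0.35 to 0.9 m from the base axis. Payload 19.9 kg.
Tool frame: the origin (TCP) lies between the finger pads; the fingertips stand 19 mm ahead of it and the grasp point (between the pads) is the TCP; z points along the fingers, y is the direction in which the jaws open and shut (so a half turn about z gives the same grasp; the last joint's range is limited). The gripper opens to 94 mm and grips with 3 to 60 N. Pads are 16 mm wide; open, the fingers measure 119 mm over their backs; the gripper's body (75 mm by 177 mm) begins 78 mm behind the grasp point.
Start: joints at [-0.042, 0.417, -0.01, 1.614, 0.005, 1.111, -0.053], TCP at [0.625, 0, 0.204] pointing down, gripper open.
Joint ranges: [-2.81, 2.81], [-0.39, 2.02], [-1.27, 1.25], [0.06, 2.57], [-1.19, 4.33], [0.19, 2], [-2.82, 2.82]. Speed limits (rad/s): [1.89, 1.89, 2.39, 2.39, 3.01, 3.01, 3.01].

### API

Orientations are given as a 3x3 rotation matrix whose columns are the frame's x, y, z axes.
In Python, from rig import robot gives the robot as it stands. Calls block until the motion is done:
- robot.move_ptp(position, orientation): joint-space move of the TCP to a pose.
- robot.move_linear(position, velocity=0.15, frame=None, threshold=None): straight line of the TCP; frame=None keeps the orientation; velocity is the mean speed in m/s. With threshold (N) it stops when the force on the tool has changed by that much, and returns True; else False.
- robot.goto_joints(angles): joint-space move.
- robot.gripper_to(opening): finger opening in m; the grip force is fixed at half the most; returns when the fingers have stopped.
- robot.pause(seconds).
- robot.ik(position, orientation): joint angles nearest the present ones, or None.
- robot.get_state(): the state.
- robot.grab_frame(name): name is "scene" or "side" or "wrist"; returns the picture (420x560x3 uint8, red, green, blue); there is no depth.
- robot.camera_info(name): a dict with "fx", "fy", "cx", "cy" (pixels), "dist" ([k1, k2, p1, p2, k3] as OpenCV has them; the pictures are not rectified), "rvec" (rotation vector, rad) and "tvec" (3), from world to camera coordinates, as OpenCV has them. Camera axes: x right, y down, z forward; pixel columns grow to the right and rows downward; lengths in m; the calibration is good to about 2 mm. A picture is of the moment at which its call begins: read the wrist's pose just before it. camera_info takes no time and is no camera call; for the wrist camera it gives the pose at the moment of the call.
A pose or a line that the arm cannot do raises robot.PlanningError and nothing moves.
- robot.sign_off(): hands the job in, once; it reports no verdict.
The state is a dict: "time": time; "qpos": joint angles; "joint_vel": joint speeds; "effort": joint torques, N m; "ee_pos": TCP position; "tool_rot": TCP orientation; "force": force on the tool from outside, world axes, zero at the start; "moment": the same for the moment, N m; "opening": finger opening in m.
Only numpy, scipy, OpenCV 4.12 (cv2) and the standard library are available. Lean on these libraries where they do the work, as an engineer would, in place of code of your own. Each camera call takes 0.05 s, during which the arm holds its last target. There are 200 camera calls.

## Working session

There is one attempt and no reset: what is moved stays moved. The work goes in short steps, each a Python script; the robot and the scene stay as the last script left them, time stands still between calls to the robot, and variables do not carry over. Pictures are saved under pics/ and viewed, about 8 in all and at most 12, crops included, and the job is handed in when it is done.

```bash
mkdir -p pics; ls; python3 - <<'E'
from rig import robot
import cv2,numpy as np
for n in ["scene","side"]:
    im=robot.grab_frame(n); cv2.imwrite(f"pics/{n}0.png",cv2.cvtColor(im,cv2.COLOR_RGB2BGR))
    c=robot.camera_info(n); R=cv2.Rodrigues(np.array(c["rvec"],float))[0]
    print(n,c["fx"],c["dist"],(-R.T@np.array(c["tvec"]).ravel()).round(3),R.round(2).tolist())
s=robot.get_state();print(s["time"],s["opening"],np.round(s["tool_rot"],2).tolist())
c=robot.camera_info("wrist");R=cv2.Rodrigues(np.array(c["rvec"],float))[0];print(c["fx"],(-R.T@np.array(c["tvec"]).ravel()).round(3),R.round(2).tolist())
E
```

```text
pics
scene 470.8939798049268 [0.01947196 0.         0.         0.         0.        ] [1.462 0.417 0.717] [[-0.38, 0.93, 0.02], [0.51, 0.23, -0.83], [-0.78, -0.3, -0.56]]
side 472.82340421897345 [-0.071431  0.        0.        0.        0.      ] [ 0.124 -0.817  0.72 ] [[0.9, -0.43, -0.02], [-0.26, -0.51, -0.82], [0.34, 0.75, -0.57]]
0.1 0.09377823572574132 [[-0.0, 1.0, -0.0], [1.0, 0.0, -0.0], [-0.0, -0.0, -1.0]]
301.27479524525603 [0.626 0.067 0.384] [[1.0, -0.0, -0.0], [-0.0, -0.97, 0.23], [-0.0, -0.23, -0.97]]
```

View pics/scene0.png

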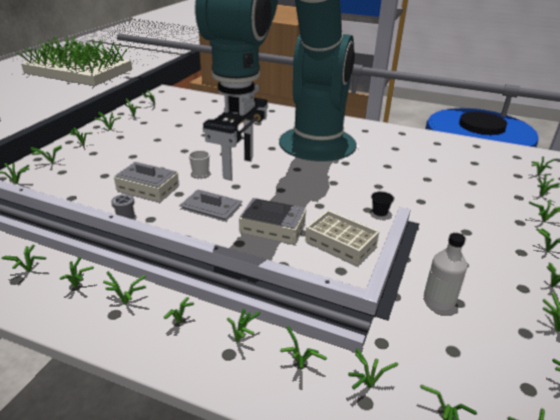

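View pics/side0.png

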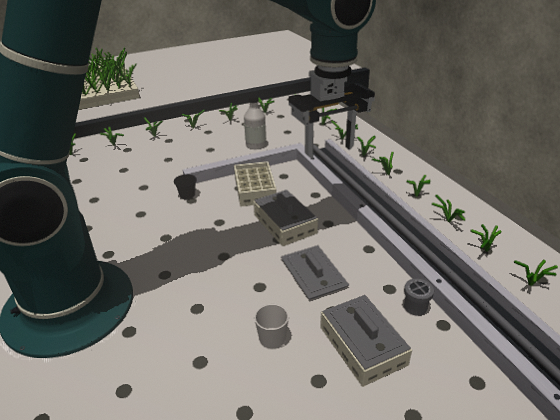

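Scene view: the open tray is nearest the corner (342,237), followed by a covered tray (272,220), the loose cover (210,204) and a second covered tray (146,181). The standpipe is at (122,205), the beaker at (200,163) and the pots at (382,203). The side view agrees.

```bash
cat > h.py <<'E'
from rig import robot
import cv2,numpy as np
def cam(n):
    c=robot.camera_info(n);c["R"]=cv2.Rodrigues(np.array(c["rvec"],float))[0];c["t"]=np.array(c["tvec"],float).ravel()
    c["K"]=np.array([[c["fx"],0,c["cx"]],[0,c["fy"],c["cy"]],[0,0,1.]]);c["d"]=np.array(c["dist"],float);return c
def onplane(c,px,z):
    p=cv2.undistortPoints(np.array(px,float).reshape(-1,1,2),c["K"],c["d"]).reshape(-1,2)
    d=np.c_[p,np.ones(len(p))]@c["R"]; o=-c["R"].T@c["t"]
    return o+d*((z-o[2])/d[:,2])[:,None]
def proj(c,P): return cv2.projectPoints(np.array(P,float).reshape(-1,1,3),cv2.Rodrigues(c["R"])[0],c["t"],c["K"],c["d"])[0].reshape(-1,2)
def snap(n,f):
    import pickle
    c=cam(n);im=cv2.cvtColor(robot.grab_frame(n),cv2.COLOR_RGB2BGR);cv2.imwrite(f"pics/{f}.png",im);pickle.dump(c,open(f"pics/{f}.pkl","wb"));return c,im
def load(f):
    import pickle;return pickle.load(open(f"pics/{f}.pkl","rb")),cv2.imread(f"pics/{f}.png")
def rect(c,z,im,x0,x1,y0,y1,s=1000):
    "top view at height z; row = x from far (top) down, col = -y... col grows with -y"
    Hh,W=int((x1-x0)*s),int((y1-y0)*s)
    r,k=np.mgrid[0:Hh,0:W];P=np.stack([x1-r/s,y1-k/s,np.full(r.shape,z)],-1).reshape(-1,3)
    m=proj(c,P).astype(np.float32).reshape(Hh,W,2);return cv2.remap(im,m[...,0],m[...,1],cv2.INTER_LINEAR)
E
python3 - <<'E'
from h import *
s=cam("scene");d=cam("side")
for nm,px,z in [("corner",(378,292),.04),("trayO",(342,230),.045),("trayB",(272,212),.05),("cov",(210,204),.01),("trayA",(146,175),.05),("pipe",(122,200),.055),("beaker",(200,173),0),("pots",(382,212),0)]:
    print(nm,onplane(s,px,z).round(3)[0][:2])
for nm,px,z in [("trayO",(255,177),.045),("trayB",(287,211),.05),("cov",(314,272),.01),("trayA",(365,330),.05),("pipe",(418,290),.055),("beaker",(272,342),0),("pots",(187,195),0),("corner",(300,152),.04)]:
    print(nm,onplane(d,px,z).round(3)[0][:2])
t=robot.get_state()["tool_rot"]
robot.move_ptp([.60,.10,.35],t);c,im=snap("wrist","w1")
robot.move_ptp([.60,-.22,.35],t);c2,im2=snap("wrist","w2")
print(robot.get_state()["time"])
cv2.imwrite("pics/w12.png",cv2.resize(np.hstack([im,im2]),(800,300)))
E
```

```text
corner [0.708 0.357]
trayO [0.532 0.231]
trayB [0.536 0.047]
cov [ 0.513 -0.146]
trayA [ 0.506 -0.353]
pipe [ 0.649 -0.326]
beaker [ 0.356 -0.268]
pots [0.343 0.297]
trayO [0.526 0.225]
trayB [0.53  0.034]
cov [ 0.506 -0.15 ]
trayA [ 0.493 -0.363]
pipe [ 0.638 -0.33 ]
beaker [ 0.347 -0.275]
pots [0.346 0.293]
corner [0.706 0.304]
2.1583
```

View pics/w12.png

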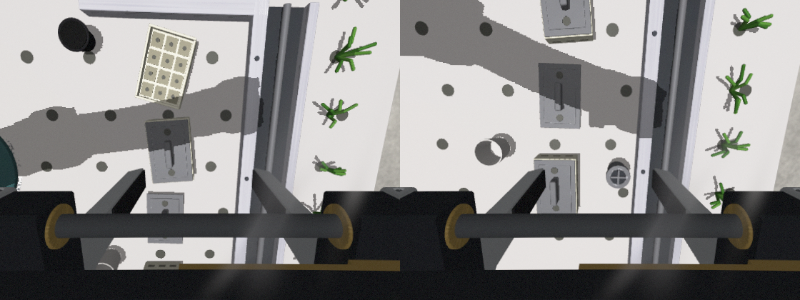

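The wrist views (half scale) show the open tray at (167,66), covered tray B at (170,150), the loose cover at (160,113 in the right picture) and tray A at (156,184). The inner corner is near (245,12). I'll zoom in for precise corners.

```bash
python3 - <<'E'
from h import *
c,im=load("w1");c2,im2=load("w2")
A=np.hstack([im[10:300,170:370],im2[20:310,170:370]])
cv2.imwrite("pics/zoom1.png",cv2.resize(A,None,fx=2,fy=2,interpolation=cv2.INTER_CUBIC))
E
```

```text
(no output)
```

View pics/zoom1.png

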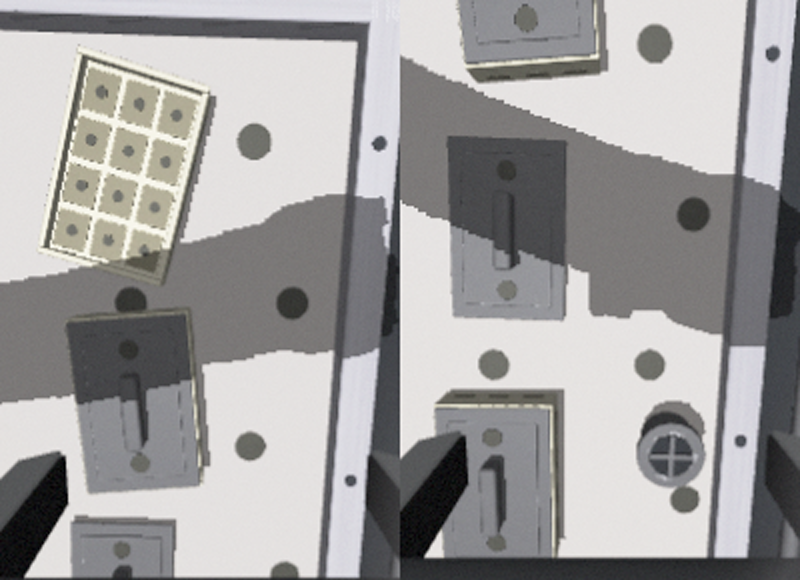

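The zoom shows the open tray's rim corners at (82,47), (210,90), (163,284) and (38,250). Tray B's plate, the loose cover (447–567, 136–320), tray A's plate top (437–552, 407), the corner foot (357,40) and the pipe (671,455) are also clear.

```bash
python3 - <<'E'
from h import *
c,_=load("w1");c2,_=load("w2")
L=lambda p,z:onplane(c,np.array(p)/2+[169.75,9.75],z)[:,:2]
Rr=lambda p,z:onplane(c2,(np.array(p)-[400,0])/2+[169.75,19.75],z)[:,:2]
def show(n,q):
    m=q.mean(0); e=(q[0]+q[1]-q[2]-q[3])/2; f=(q[1]+q[2]-q[0]-q[3])/2
    print(n,m.round(4),"len",np.linalg.norm(e).round(4),"wid",np.linalg.norm(f).round(4),"yaw_y",np.degrees(np.arctan2(-e[0],e[1])).round(1),np.degrees(np.arctan2(f[1],f[0])).round(1))
show("open",L([(82,47),(210,90),(163,284),(38,250)],.045))
show("B",L([(67,323),(187,315),(201,485),(90,492)],.051))
show("cov",Rr([(447,136),(567,142),(564,320),(455,317)],.014))
print("A top corners",Rr([(437,408),(553,406)],.051).round(4))
print("A right edge",Rr([(553,406),(553,556)],.051).round(4))
print("corner foot",L([(357,40)],0).round(4),"top",L([(369,22)],.04).round(4))
print("far foot",L([(320,575)],0).round(4),Rr([(733,180),(709,557)],0).round(4),"far top",L([(341,450)],.04).round(4),Rr([(741,180),(718,557)],.04))
print("end foot",L([(200,33),(0,30)],0).round(4),"top",L([(200,18),(0,13)],.04).round(4))
print("handles B",L([(122,376),(142,376),(148,452),(128,452)],.077).round(4).tolist(),"cov",Rr([(492,193),(514,193),(513,270),(494,268)],.04).round(4).tolist())
print("pipe",Rr([(671,455)],.055))
E
```

```text
open [0.5294 0.2304] len 0.1458 wid 0.0982 yaw_y -15.9 -16.0
B [0.5345 0.0491] len 0.1431 wid 0.0948 yaw_y 4.2 3.8
cov [ 0.511  -0.1455] len 0.1441 wid 0.0947 yaw_y -1.6 -2.0
A top corners [[ 0.4527 -0.287 ]
 [ 0.5485 -0.2851]]
A right edge [[ 0.5485 -0.2851]
 [ 0.5453 -0.4217]]
corner foot [[0.7104 0.3327]] top [[0.7101 0.3317]]
far foot [[ 0.7    -0.1315]] [[ 0.698  -0.1032]
 [ 0.6909 -0.4512]] far top [[0.7059 0.0083]] [[ 0.69692132 -0.10682921]
 [ 0.69217819 -0.42855842]]
end foot [[0.5873 0.3381]
 [0.4309 0.3399]] top [[0.5884 0.3347]
 [0.4447 0.3376]]
handles B [[0.5278, 0.0796], [0.5431, 0.0796], [0.546, 0.0186], [0.5302, 0.0186]] cov [[0.504, -0.1165], [0.5211, -0.1165], [0.5179, -0.1753], [0.5028, -0.1737]]
pipe [[ 0.64650445 -0.32633643]]
```

```bash
python3 - <<'E'
from h import *
print("bottle",onplane(cam("side"),[(255,145)],0),onplane(cam("scene"),[(443,302)],0))
t=robot.get_state()["tool_rot"]
robot.move_ptp([.52,-.255,.16],t) if False else robot.move_ptp([.511,-.1455-.10,.17],t);c,im=snap("wrist","k1")
robot.move_ptp([.529,.2304-.10,.201],t);c2,im2=snap("wrist","k2")
print(robot.get_state()["time"])
q=[proj(c,[[.511,-.1455,.014]])[0],proj(c2,[[.5294,.2304,.045]])[0]];print(q)
o=[]
for i,p in zip((im,im2),q):
    x0=int(max(0,p[0]-100));y0=int(max(0,p[1]-145));print(x0,y0);o.append(cv2.resize(i[y0:y0+290,x0:x0+200],(400,580),interpolation=cv2.INTER_CUBIC))
cv2.imwrite("pics/zoom2.png",np.hstack(o))
E
```

```text
bottle [[0.63135985 0.48171745 0.        ]] [[ 6.38540936e-01  4.88156626e-01 -1.11022302e-16]]
4.4917
[array([275.95917511, 107.74055109]), array([277.44648159, 106.05720228])]
175 0
177 0
```

View pics/zoom2.png

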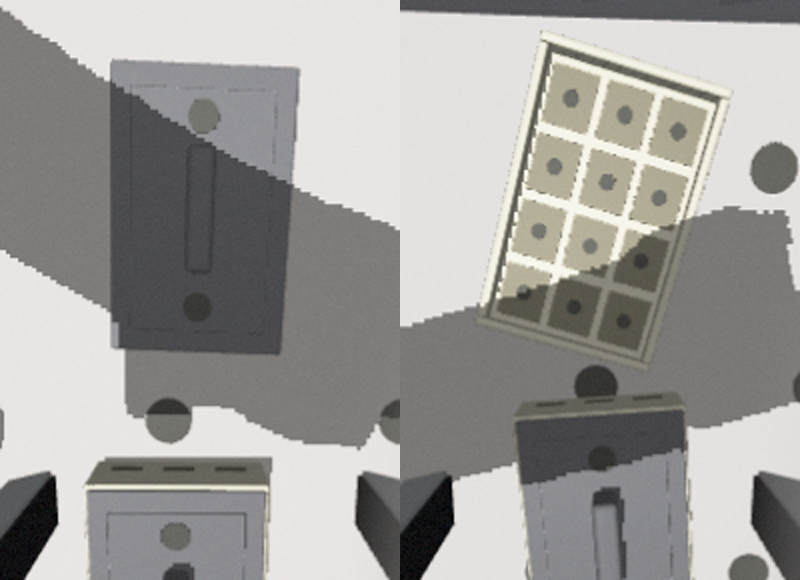

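The close-ups show the loose cover's plate corners at (110,59), (300,69), (281,355) and (112,347). The open tray's rim corners are at (542,31), (732,94), (648,368) and (478,320). Next I'll pick up the cover and place it.

```bash
cat >> h.py <<'E'
def quad(q):
    m=q.mean(0); e=(q[0]+q[1]-q[2]-q[3])/2; f=(q[1]+q[2]-q[0]-q[3])/2
    return m,np.linalg.norm(e),np.linalg.norm(f),np.arctan2(-e[0],e[1])
def Ry(yaw):  # jaw along object's x, tool x along object's y
    a,b=np.cos(yaw),np.sin(yaw); return np.array([[-b,a,0],[a,b,0],[0,0,-1.]])
def Rp(yaw):  # jaw along object's y: tool y = obj y, tool x = -obj x
    a,b=np.cos(yaw),np.sin(yaw); return np.array([[-a,-b,0],[-b,a,0],[0,0,-1.]])
def st(msg=""):
    s=robot.get_state();print(msg,round(s["time"],2),np.round(s["ee_pos"],4),"F",np.round(s["force"],1),"o",round(s["opening"],4));return s
E
python3 - <<'E'
from h import *
c,_=load("k1");c2,_=load("k2")
q=lambda c,p,x0,z:onplane(c,np.array(p)/2+[x0-.25,-.25],z)[:,:2]
cv=quad(q(c,[(110,59),(300,69),(281,355),(112,347)],175,.014))
hd=quad(q(c,[(190,144),(216,144),(211,272),(186,270)],175,.040))
tr=quad(q(c2,[(142,31),(332,94),(248,368),(78,320)],177,.045))
for n in (cv,hd,tr):print(n[0].round(4),n[1:3],np.degrees(n[3]))
import pickle;pickle.dump((cv,hd,tr),open("m.pkl","wb"))
E
```

```text
[ 0.5101 -0.1454] (np.float64(0.14388991716522598), np.float64(0.09518393245753379)) -1.7896635061531068
[ 0.5103 -0.1448] (np.float64(0.05870467628359), np.float64(0.012494353889293824)) -2.1357028425749602
[0.5281 0.231 ] (np.float64(0.14539185471180568), np.float64(0.09870328212705559)) -15.702581487523902
```

```bash
python3 - <<'E'
from h import *
import pickle;cv,hd,tr=pickle.load(open("m.pkl","rb"))
yc=cv[3];p=[.5102,-.1454]
robot.gripper_to(.045)
robot.move_ptp([*p,.09],Ry(yc));robot.move_linear([*p,.0355],.08)
st("at");robot.gripper_to(0.0);st("grip")
robot.move_linear([*p,.15],.15);st("up")
R=Ry(tr[3]);x,y=tr[0]
robot.move_ptp([x,y,.13],R);robot.move_linear([x,y,.086],.1);st("pre")
h=robot.move_linear([x,y,.0725],.02,threshold=5);st(f"hit {h}")
c,im=snap("wrist","p1");snap("scene","s1")
E
```

```text
at 7.36 [ 0.5104 -0.1455  0.0358] F [-0.3 -0.3 -0.7] o 0.0452
grip 7.97 [ 0.5103 -0.1454  0.0356] F [-0.9  0.9  2.9] o 0.013
up 8.88 [ 0.5097 -0.1452  0.1492] F [ 0.  -0.  -1.2] o 0.0134
pre 10.88 [0.5284 0.2308 0.0863] F [ 0.4  0.7 -1.6] o 0.0133
hit True 11.54 [0.5279 0.2309 0.0726] F [-0.4  0.   6.4] o 0.0131
```

```bash
python3 - <<'E'
from h import *
import pickle;cv,hd,tr=pickle.load(open("m.pkl","rb"))
robot.gripper_to(.045);st("rel")
x,y=tr[0]
robot.move_linear([x,y,.13],.15)
robot.move_ptp([x,y-.10,.20],Ry(0));c,im=snap("wrist","p2");c2,s=snap("scene","s2");st()
a=cv2.resize(im[0:290,177:377],(400,580),interpolation=cv2.INTER_CUBIC);b=cv2.resize(s[190:290,290:430],(400,286),interpolation=cv2.INTER_CUBIC)
o=np.zeros((580,800,3),np.uint8);o[:,:400]=a;o[:286,400:]=b;cv2.imwrite("pics/z3.png",o)
E
```

```text
rel 12.32 [0.5275 0.2307 0.0721] F [ 0.1  0.3 -0. ] o 0.045
 13.51 [0.5274 0.1319 0.1986] F [-0.6 -0.  -0. ] o 0.0452
```

View pics/z3.png

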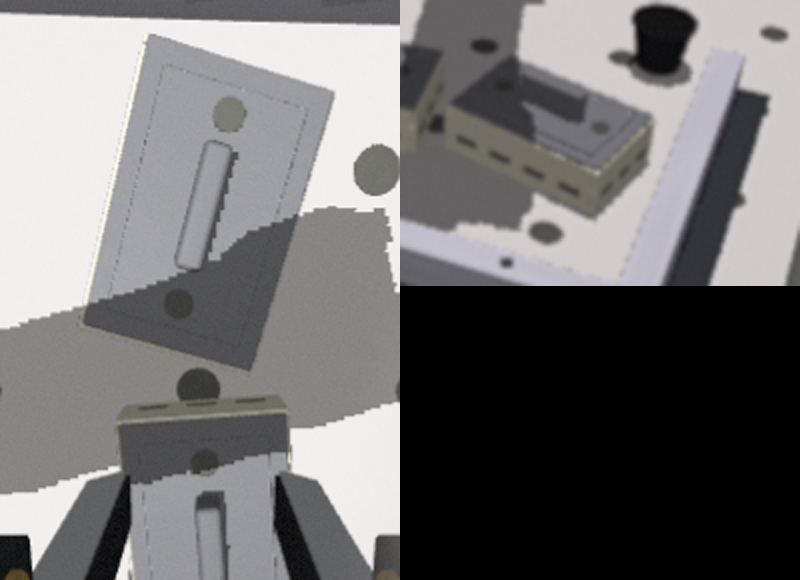

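The cover is seated evenly in the close-up and the scene crop. Next I'll push tray C into the corner.

```bash
cat >> h.py <<'E'
BY=-np.arctan(.0238);C=np.array([.7102,.3335])
RB=np.array([[np.cos(BY),-np.sin(BY)],[np.sin(BY),np.cos(BY)]])
W=lambda b:C+RB@np.array(b,float)
B=lambda w:RB.T@(np.array(w,float)[:2]-C)
Z=.026
def lin(b,z,v=.15,yaw=None,kind=None,thr=None):
    f=None if kind is None else kind(yaw)
    try: return robot.move_linear([*W(b),z],v,frame=f,threshold=thr)
    finally: s=robot.get_state();print("  bed",B(s["ee_pos"]).round(4),"z",round(s["ee_pos"][2],4),"F",np.round(s["force"],1),"t",round(s["time"],2))
def fly(b,z,yaw,kind): robot.move_ptp([*W(b),z],kind(yaw))
E
python3 - <<'E'
from h import *
import pickle;cv,hd,tr=pickle.load(open("m.pkl","rb"))
y=tr[3];ox=np.array([np.cos(y),np.sin(y)])
s=tr[0]-.076*ox
robot.gripper_to(.09)
robot.move_ptp([*s,.12],Rp(y));robot.move_linear([*s,Z],.15);st()
b=B(s);print(b,B(tr[0]))
print(lin([b[0]+.04,b[1]+.002],Z,.08,BY+.6*(y-BY),Rp,15))
print(lin([-.15,-.108],Z,.08,BY,Rp,15))
print(lin([-.095,-.108],Z,.06,thr=15))
lin([-.16,-.108],Z)
lin([-.16,-.108],.12)
snap("scene","s3")
E
```

```text
16.04 [0.4555 0.2517 0.0268] F [0.7 0.3 0.3] o 0.0899
[-0.25323996 -0.08799194] [-0.17960763 -0.10681425]
  bed [-0.2133 -0.0859] z 0.0262 F [-0.5 -0.4  0.1] t 16.69
False
  bed [-0.1501 -0.1079] z 0.026 F [-0.  -1.2 -0.1] t 17.68
False
  bed [-0.1111 -0.1075] z 0.0254 F [-0.8 -0.1 -0.4] t 18.35
True
  bed [-0.1593 -0.108 ] z 0.0263 F [-0.1 -0.6  0.1] t 18.82
  bed [-0.1602 -0.1083] z 0.1192 F [-0.1  0.6 -1.1] t 19.6
```

```bash
python3 - <<'E'
from h import *
robot.gripper_to(.05)
fly([-.048,-.207],.12,BY,Ry);lin([-.048,-.207],Z)
print(lin([-.048,-.150],Z,.06,thr=15))
lin([-.048,-.175],Z);lin([-.048,-.175],.12)
snap("scene","s4");c,im=snap("wrist","w4")
cv2.imwrite("pics/z4.png",np.hstack([im[:300,150:450],cv2.resize(cv2.imread("pics/s4.png")[190:310,280:460],(450,300))]))
E
```

```text
bed [-0.0475 -0.2068] z 0.0269 F [-0.2 -0.6  0. ] t 22.33
  bed [-0.048 -0.161] z 0.0261 F [ 1.1 -1.  -0. ] t 23.08
True
  bed [-0.048  -0.1752] z 0.026 F [-0.8 -0.1 -0.3] t 23.33
  bed [-0.0485 -0.1749] z 0.1191 F [-0.2  0.7  0.3] t 24.11
```

View pics/z4.png

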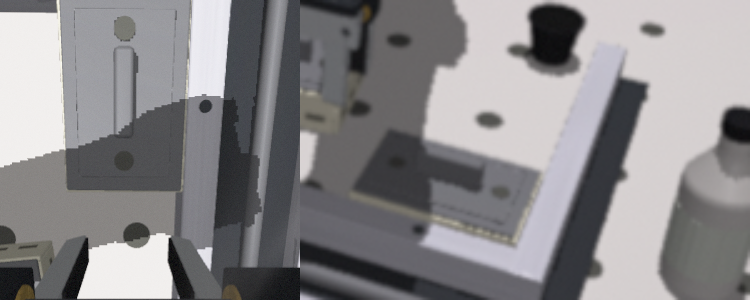

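```bash
python3 - <<'E'
from h import *
y=np.radians(4.0);ctr=np.array([.5345,.0491]);s=ctr-.08*np.array([np.cos(y),np.sin(y)]);b=B(s);print(b,B(ctr))
robot.gripper_to(.09)
robot.move_ptp([*s,.12],Rp(y));lin(b,Z)
print(lin([-.17,-.288],Z,.08,BY,Rp,15))
print(lin([-.095,-.288],Z,.08,thr=15))
lin([-.14,-.288],Z);lin([-.14,-.288],.11)
robot.gripper_to(.05)
fly([-.048,-.393],.11,BY,Ry);lin([-.048,-.393],Z)
print(lin([-.048,-.300],Z,.08,thr=15))
lin([-.048,-.325],Z);lin([-.048,-.325],.12)
snap("scene","s5");c,im=snap("wrist","w5");snap("side","d5")
cv2.imwrite("pics/z5.png",np.hstack([im[:300,150:450],cv2.resize(cv2.imread("pics/s5.png")[190:310,230:410],(450,300))]))
E
```

```text
[-0.24853321 -0.29597772] [-0.16888346 -0.28849996]
  bed [-0.2482 -0.2958] z 0.0265 F [-0.4  0.4  0.8] t 27.3
  bed [-0.17   -0.2881] z 0.026 F [0.4 0.1 0.1] t 28.43
False
  bed [-0.1117 -0.2878] z 0.0253 F [-0.7  1.4  0.7] t 29.16
True
  bed [-0.1398 -0.2881] z 0.0263 F [ 1.   1.  -1.2] t 29.5
  bed [-0.1402 -0.2882] z 0.1093 F [ 0.6  0.7 -0.5] t 30.21
  bed [-0.0475 -0.393 ] z 0.0268 F [-0.2  0.3  0.1] t 32.85
  bed [-0.0484 -0.311 ] z 0.0257 F [-0.1 -2.4  1.6] t 33.79
True
  bed [-0.0482 -0.3253] z 0.0258 F [0.3 0.1 0. ] t 34.04
  bed [-0.0485 -0.3248] z 0.1191 F [-0.2 -0.1 -0.2] t 34.82
```

View pics/z5.png

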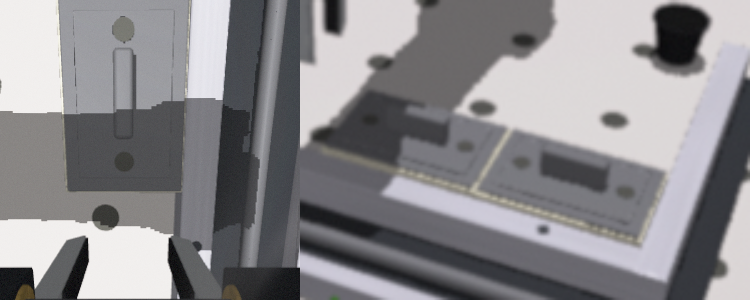

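Trays C and B sit tight and flush in the corner. Tray A is next.

```bash
python3 - <<'E'
from h import *
a=B([.499,-.359]);print(a)
robot.gripper_to(.06)
s=[a[0],a[1]-.075-.03]
fly(s,.12,BY,Ry);lin(s,Z)
print(lin([a[0],-.400-.075-.011],Z,.1,thr=20))
lin([a[0],-.51],Z);lin([a[0],-.51],.11)
robot.gripper_to(.09)
fly([a[0]-.08,-.40],.11,BY,Rp);lin([a[0]-.08,-.40],Z)
print(lin([-.095,-.40],Z,.1,thr=15))
lin([-.14,-.40],Z);lin([-.14,-.40],.11)
robot.gripper_to(.05)
fly([-.048,-.506],.11,BY,Ry);lin([-.048,-.506],Z)
print(lin([-.048,-.450],Z,.06,thr=15))
lin([-.048,-.475],Z);lin([-.048,-.475],.12)
st()
E
```

```text
[-0.19466338 -0.69732909]
  bed [-0.1942 -0.8026] z 0.0269 F [ 0.7 -0.4 -0.3] t 37.96
  bed [-0.1947 -0.4861] z 0.026 F [-0.7 -2.  -1.5] t 41.27
False
  bed [-0.1948 -0.5106] z 0.026 F [-0.1 -0.4 -0.3] t 41.58
  bed [-0.195  -0.5096] z 0.1093 F [ 0.6  0.5 -0.8] t 42.29
  bed [-0.2743 -0.4   ] z 0.0264 F [-0.2  0.6  0.5] t 44.83
  bed [-0.1122 -0.3997] z 0.025 F [-1.3  0.1  0.5] t 46.3
True
  bed [-0.1396 -0.4   ] z 0.0262 F [-0.1  0.6 -0.4] t 46.63
  bed [-0.1402 -0.4   ] z 0.1093 F [-0.6  0.3 -0.5] t 47.34
  bed [-0.0475 -0.5062] z 0.0268 F [-0.6 -0.  -0.2] t 50.0
  bed [-0.0481 -0.461 ] z 0.0261 F [-0.1 -6.7  3.5] t 50.73
True
  bed [-0.0482 -0.4751] z 0.0259 F [-0.2 -0.5  0.7] t 50.98
  bed [-0.0485 -0.4747] z 0.1191 F [-0.1  0.4  0.5] t 51.76
 51.76 [ 0.6504 -0.1399  0.1191] F [-0.1  0.4  0.5] o 0.0501
```

```bash
python3 - <<'E'
from h import *
lin([-.048,-.475],.2)
robot.move_ptp([.60,-.06,.35],Ry(0));st()
_,w=snap("wrist","w6");_,s=snap("scene","s6");snap("side","d6")
cv2.imwrite("pics/z6.png",np.hstack([cv2.resize(w[:290,190:390],(400,580),interpolation=cv2.INTER_CUBIC),np.vstack([cv2.resize(s[150:300,200:410],(400,286)),cv2.resize(cv2.imread("pics/d6.png")[110:370,150:510],(400,294))])]))
E
```

```text
bed [-0.0485 -0.4748] z 0.1988 F [-0.   0.  -0.5] t 52.44
 53.18 [ 0.5998 -0.0602  0.3487] F [-0.1 -0.3 -1.2] o 0.05
```

View pics/z6.png

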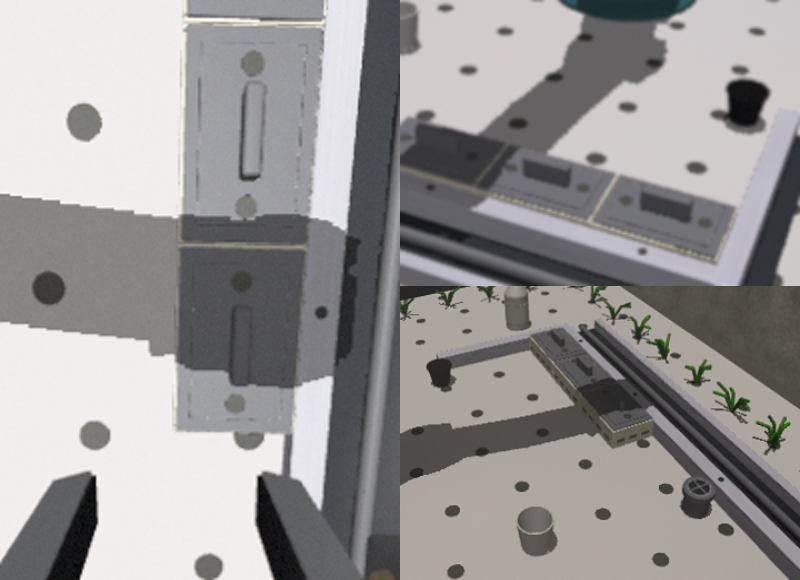

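The row looks tight and flush. I'll check numerically that A's and B's near rim edges are straight before handing in.

```bash
python3 - <<'E'
from h import *
c,im=load("w6");g=cv2.GaussianBlur(im,(3,3),0).astype(int)
def edge(r0,r1):
    o=[]
    for r in range(r0,r1,2):
        row=im[r,265:300].astype(int);d=row.sum(1); k=np.argmin(np.diff(d)) # bed->side drop
        s=(row[:,2]-row[:,0]); k2=np.argmax(s) # most yellow = cream rim
        o.append((265+k2,r))
    P=np.array([B(p[:2]) for p in onplane(c,o,.045)]);return P
for n,a,b in (("C",2,9),("B",16,105),("Alit",196,212),("Aall",126,212)):
    P=edge(a,b);m=np.median(P[:,0]);k=abs(P[:,0]-m)<.004;f=np.polyfit(P[k,1],P[k,0],1);print(n,k.sum(),m.round(4),"slope deg",np.degrees(f[0]).round(2),P[k,1].min().round(3),P[k,1].max().round(3))
E
```

```text
C 4 -0.1001 slope deg -1.49 -0.149 -0.142
B 45 -0.1 slope deg -0.05 -0.277 -0.159
Alit 8 -0.1015 slope deg 1.06 -0.443 -0.419
Aall 42 -0.1015 slope deg -0.26 -0.443 -0.309
```

Tray A reads about 1.5 mm out, within the measurement error, so I'll press it once more against the far profile to be sure.

```bash
python3 - <<'E'
from h import *
robot.gripper_to(.09)
fly([-.135,-.375],.11,BY,Rp);lin([-.135,-.375],Z)
print(lin([-.095,-.375],Z,.06,thr=15))
lin([-.15,-.375],Z);lin([-.15,-.375],.2)
_,s=snap("scene","s7");_,d=snap("side","d7")
cv2.imwrite("pics/z7.png",np.hstack([cv2.resize(s[130:310,120:420],(400,240)),cv2.resize(d[110:326,150:510],(400,240))]))
E
```

```text
bed [-0.1344 -0.375 ] z 0.0268 F [ 0.7  0.  -0.1] t 56.17
  bed [-0.1122 -0.375 ] z 0.0259 F [ 0.  -0.4  0.2] t 56.63
True
  bed [-0.1493 -0.375 ] z 0.0264 F [ 0.6 -0.6  0.2] t 57.03
  bed [-0.1504 -0.375 ] z 0.1992 F [-0.  -1.3 -0.6] t 58.34
```

View pics/z7.png

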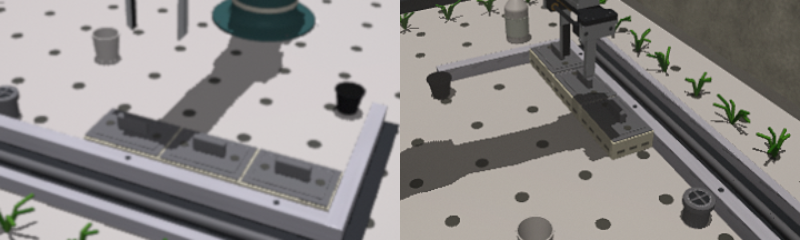

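The row is straight, the covers are seated and the bystanders haven't moved. It's ready to hand in.

```bash
python3 -c "
from rig import robot
robot.sign_off();print(robot.get_state()['time'])"
```

```text
the job is handed in; nothing more can be done
the job is handed in; nothing more can be done
```

The job is handed in, with the last clock reading 58.3 s of the 72 s allowed. I put the loose cover on tray C first. Then I pushed C, B and A with the open fingertips into a row along the far profile, starting in the corner; no tray was lifted.

**Row along the profile:** The end pushes stopped at bed y = -161, -311 and -461 mm, exactly one tray length (150 mm) apart, so the trays are touching end to end. The sideways pushes all stopped within about 1 mm of each other.

**Covers and bystanders:** In the last pictures all three covers look seated and level. The bottle, beaker and net pots look unmoved; I checked those only by eye.

**One disagreement:** The wrist camera put tray A's near edge about 1.5 mm further out than B's, within the calibration error of about 2 mm. I pressed A against the profile once more, and it stopped at the same place as before (-112.2 mm), so I take it to be flush.

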